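# Load the staining boxes on the lab rocker in an even row and close the comb bar on them

### The job

Load the rocker: lift the last staining box out of the wire carrier, where only its long sides are free, stand it on the bare bench and let go, then take it again (by its ends: there is no room for fingers beside it in the row) and set it gently on the rocker mat between the other two. Nudge the three boxes, lids up and lengths front to back, into one straight, evenly spaced row close against the back stop, the outer two out by the side rims, and push the retaining bar home so that its two fins stand in the gaps and it bears on the boxes. Do not drop or tip a box, and leave the timer, the beaker and the bottles where they stand.

Things in the scene. Friction and masses are not known exactly. Their poses are not given: they have to be found in the camera images.
- rocker: fixed rocking platform, level and still: white housing, aluminium pan 174 mm deep (x) by 184 mm wide (y). Origin on the bench under the housing's centre; x from the open front (robot side) to the back stop, y left. Black mat the boxes stand on: 60 mm above the origin. Inner face of back stop at x = +78 mm, 22 mm high above the mat; of the side rims at y = +88 and -88 mm, 16 mm high
- bar (a joint): retaining bar (aluminium, spans the pan), slides on the side rims: m, 0 parked at the front, starts at 0 to 0.012, grows as it is pushed to the back (rocker's +x); 0.076 when it bears on three boxes that stand against the back stop. Stays where left: about 3 N of friction, plus that of the boxes it pushes along (it carries them to the stop)
- bar_front (a point): middle of the bar's front face, the face to push on, 13 mm above the mat; axes as the rocker's. Bar 13 mm thick front to back, 172 mm wide, top 23 mm above the mat. Two upright fins 6 mm thick with rounded noses stand out 18 mm from its rear face towards the stop, at rocker y = +31 and -31 mm, 4 to 20 mm above the mat: they go into the gaps between the boxes
- row_left (a point): place of the left box's underside centre on the mat (rocker x = +46, y = +62 mm; touching the side rim, at y = +65 mm, is right too); axes as the rocker's; box length along x
- row_mid (a point): place of the middle box's underside centre on the mat (rocker x = +46, y = 0 mm); axes as the rocker's; box length along x, gaps of 16 mm to the neighbours
- row_right (a point): place of the right box's underside centre on the mat (rocker x = +46, y = -62 mm; touching the side rim, at y = -65 mm, is right too); axes as the rocker's; box length along x
- box_a: plastic staining box, white with grey lid (fixed shut), a plain block 64 mm long (own x), 46 mm wide (own y), 44 mm high (z, lid up), 0.11 to 0.2 kg; origin at the centre of its underside; the three boxes are alike; starts askew on the left part of the rocker mat, away from the stop
- box_b: plastic staining box, white with grey lid (fixed shut), a plain block 64 mm long (own x), 46 mm wide (own y), 44 mm high (z, lid up), 0.11 to 0.2 kg; origin at the centre of its underside; the three boxes are alike; starts askew on the right part of the rocker mat, away from the stop
- box_c: plastic staining box, white with grey lid (fixed shut), a plain block 64 mm long (own x), 46 mm wide (own y), 44 mm high (z, lid up), 0.11 to 0.2 kg; origin at the centre of its underside; the three boxes are alike; starts in the wire carrier, its length across the carrier
- carrier: fixed wire carrier right of the rocker: a channel 196 mm long (own y), 68 mm wide inside, 80 outside (own x), wire side walls 52 mm high, ends open but for a 10 mm high wire; floor 6 mm above the bench. Origin on the bench under its centre. The box in it (top at 50 mm) lies across, its ends 2 mm from the walls: only its long sides are free (fingers inside the channel, closing along own y)
- timer: bench timer, 66 x 64 x 19 mm, bystander; origin at the centre of its underside
- beaker: beaker, 54 mm across, 69 mm high, bystander; origin at the centre of its underside
- wash_bottle: wash bottle with bent spout, 101 x 60 x 197 mm, bystander; origin at the centre of its underside
- stain_bottle: small dropper bottle beside the rocker, 34 x 36 x 80 mm, bystander; origin at the centre of its underside
Things that resemble listed ones, but are neither listed nor needed, are in the scene too. Leave any pink look-alike of the box_a alone.

How it is judged (in metres and radians):
On the way:
1. the box from the carrier stands upright on the bench, outside the carrier and off the rocker, let go and at rest (height (world z) of box_c below 0.003 m and angle between box_c's own z axis and vertical below 0.05 rad and linear speed of box_c below 0.02 m/s and contact force between box_c and the fingers below 0.05 N and contact force between box_c and carrier below 0.05 N), for 0.1 s.
At the end, for the whole second after the job is handed in: A box stands in each of the three places of the row, whichever box it is: centre within 3 mm of its place front to back (so close against the back stop), within 6 mm sideways, within 0.06 rad of square, upright on the mat, at rest; the retaining bar is pushed home on them (joint above 0.0725) (((x of box_a in the frame of row_left between -0.003 and 0.003 m and y of box_a in the frame of row_left between -0.006 and 0.006 m and z of box_a in the frame of row_left between -0.004 and 0.004 m and angle between the x axis of box_a and the x axis of rocker, either way round below 0.06 rad and angle between box_a's own z axis and vertical below 0.06 rad) or (x of box_b in the frame of row_left between -0.003 and 0.003 m and y of box_b in the frame of row_left between -0.006 and 0.006 m and z of box_b in the frame of row_left between -0.004 and 0.004 m and angle between the x axis of box_b and the x axis of rocker, either way round below 0.06 rad and angle between box_b's own z axis and vertical below 0.06 rad) or (x of box_c in the frame of row_left between -0.003 and 0.003 m and y of box_c in the frame of row_left between -0.006 and 0.006 m and z of box_c in the frame of row_left between -0.004 and 0.004 m and angle between the x axis of box_c and the x axis of rocker, either way round below 0.06 rad and angle between box_c's own z axis and vertical below 0.06 rad)) and ((x of box_a in the frame of row_mid between -0.003 and 0.003 m and y of box_a in the frame of row_mid between -0.006 and 0.006 m and z of box_a in the frame of row_mid between -0.004 and 0.004 m and angle between the x axis of box_a and the x axis of rocker, either way round below 0.06 rad and angle between box_a's own z axis and vertical below 0.06 rad) or (x of box_b in the frame of row_mid between -0.003 and 0.003 m and y of box_b in the frame of row_mid between -0.006 and 0.006 m and z of box_b in the frame of row_mid between -0.004 and 0.004 m and angle between the x axis of box_b and the x axis of rocker, either way round below 0.06 rad and angle between box_b's own z axis and vertical below 0.06 rad) or (x of box_c in the frame of row_mid between -0.003 and 0.003 m and y of box_c in the frame of row_mid between -0.006 and 0.006 m and z of box_c in the frame of row_mid between -0.004 and 0.004 m and angle between the x axis of box_c and the x axis of rocker, either way round below 0.06 rad and angle between box_c's own z axis and vertical below 0.06 rad)) and ((x of box_a in the frame of row_right between -0.003 and 0.003 m and y of box_a in the frame of row_right between -0.006 and 0.006 m and z of box_a in the frame of row_right between -0.004 and 0.004 m and angle between the x axis of box_a and the x axis of rocker, either way round below 0.06 rad and angle between box_a's own z axis and vertical below 0.06 rad) or (x of box_b in the frame of row_right between -0.003 and 0.003 m and y of box_b in the frame of row_right between -0.006 and 0.006 m and z of box_b in the frame of row_right between -0.004 and 0.004 m and angle between the x axis of box_b and the x axis of rocker, either way round below 0.06 rad and angle between box_b's own z axis and vertical below 0.06 rad) or (x of box_c in the frame of row_right between -0.003 and 0.003 m and y of box_c in the frame of row_right between -0.006 and 0.006 m and z of box_c in the frame of row_right between -0.004 and 0.004 m and angle between the x axis of box_c and the x axis of rocker, either way round below 0.06 rad and angle between box_c's own z axis and vertical below 0.06 rad)) and value of joint bar above 0.0725 m and linear speed of each of box_a, box_b, box_c below 0.01 m/s); the robot touches nothing.
It fails at once if a staining box is tipped (angle between any of box_a, box_b, box_c's own z axis and vertical above 0.4 rad).
It fails at once if a staining box is dropped from more than about a centimetre, or thrown ((linear speed of box_a above 0.45 m/s and contact force between box_a and the fingers below 0.02 N) or (linear speed of box_b above 0.45 m/s and contact force between box_b and the fingers below 0.02 N) or (linear speed of box_c above 0.45 m/s and contact force between box_c and the fingers below 0.02 N)).
It fails at once if the timer, beaker, wash bottle or stain bottle is shifted by more than 2 cm (distance of any of timer, beaker, wash_bottle, stain_bottle from where it was at the start of the episode above 0.02 m).
It also fails if it takes over 72 s, if anything falls off the work surface, if the arm or the gripper's body presses on something with over 40 N, if the wrist force passes 120 N, or if a joint passes its speed limit or range.

### The arm

A 6-joint arm with a two-finger parallel gripper is mounted at the origin on the work surface; the furniture and walls round the work are solid. World frame = base frame: x ahead of the robot, y to its left, z up, the work surface at z = 0. Lengths are in m, angles in degrees, forces in N, time in s.
With the tool pointing down it reaches from about 0.25 to 0.725 m from the base axis. Payload 9.7 kg.
Tool frame: the origin (TCP) lies at the centre of the arm's flange, where the gripper is bolted on; the fingertips stand 173 mm ahead of it and the grasp point (between the pads) lies 155 mm ahead of it; z points along the fingers, y is the line along which they close (so a half turn about z gives the same grasp; the last joint's range is limited). The gripper opens to 85 mm and grips with 20 to 120 N. Pads are 22 mm wide; open, the fingers measure 114 mm over their backs; the gripper's body (76 mm by 85 mm) begins 54 mm behind the grasp point. The pads swing forward as they close: fully open they stand 13 mm farther back than shut.
Start: joints at [-65.833, 4.979, 10.078, 95.1, 0, 90], TCP at [0.225, -0.502, 0.405] pointing down, gripper open.
Joint ranges: [-179.16, 179.16], [-48.56, 103.87], [-65.8, 70.77], [-126.05, 130.52], [-82.76, 87.17], [-180, 180]. Speed limits (degrees/s): [127.2, 127.2, 147.25, 180, 180, 180].

### API

Orientations are given as [roll, pitch, yaw] about the fixed x, y, z axes, in that order (R = Rz(yaw) Ry(pitch) Rx(roll)).
In Python, from workcell import monitor, camera, get_calibration, bot gives the robot as it stands.
- The arm moves only by the tool carry_out, never from a script. Its argument "targets" is text: rows parted by semicolons, each of 7 numbers parted by spaces: the shift along the tool's x, y, z in units of 0.04 m (1.0 is 0.04 m), then the turn, a rotation vector about the tool's x, y, z in units of 0.1 rad (1.0 is 0.1 rad), then the opening, from -1 (shut) to 1 (fully open), so that 0 is half open. A call has exactly 8 rows; each row shifts and turns the commanded pose from where the row before left it, along the tool's axes as they then stand; what a row does not reach is not made up. A row lasts 1/12 s, in which the tool goes at most 41.7 mm and 7.16 degrees, less where a joint would pass 70% of its speed; a pose out of reach is approached as far as the arm can. A call with a number of a shift or a turn outside -1 to 1 is refused whole. A call with a gripper value outside its range is refused whole. The fingers move at their own pace and stop on an object; "newtons" is the grip in N (left out, the last holds). Time passes only in rows, so rows that do not move let the fingers close, or fill a call up. It gives the time, the measured TCP pose, the force, the opening and the grip force at its end, in the units of the state.
- monitor.get_obs(): the state, without advancing time (a new reading comes with each control period).
- camera(name): name is "scene" or "top"; returns the picture (420x560x3 uint8, red, green, blue); there is no depth.
- get_calibration(name): a dict with "fx", "fy", "cx", "cy" (pixels), "view" (4x4, takes a point from world to camera coordinates). Camera axes: x right, y down, z forward; pixel columns grow to the right and rows downward; lengths in m; the calibration is good to about 2 mm. A picture is of the moment at which its call begins. get_calibration takes no time and is no camera call.
- bot.job_done(): hands the job in; it is judged then, once.
The state is a dict: "time": time; "q": joint angles; "qd": joint speeds; "joint_efforts": joint torques, N m; "ee_pos": TCP position; "tcp_rot": TCP orientation; "wrist_force": force on the tool from outside, world axes, zero at the start; "torque": the same for the moment, N m; "opening": finger opening in m; "grasp_force": force on a finger pad.
Only numpy, scipy, OpenCV 4.12 (cv2) and the standard library are available. Lean on these libraries where they do the work, as an engineer would, in place of code of your own. Each camera call takes 0.05 s, during which the arm holds its last target. There are 200 camera calls.

## Working session

There is one attempt and no reset: what is moved stays moved. The work goes in short steps, Python scripts to look and compute and a tool call to move; the robot and the scene stay as the last step left them, time stands still between calls to the robot, and variables do not carry over. Pictures are saved under pics/ and viewed, at most 10 in all, crops included, and the job is handed in when it is done.

Besides the shell and the picture viewer there is one more tool, called after "Request:" in YAML: its name, and indented under it one key for each argument. carry_out: Moves the arm, as the interface text tells. Shifts and turns lie within -1 to 1; 1 stands for 0.04 m of shift or 0.1 rad of turn. Its arguments: {"type":"object","properties":{"targets":{"type":"string"},"newtons":{"type":"number"}},"required":["targets"]}

```bash
mkdir -p pics
cat > h.py <<'E'
import numpy as np,cv2
from workcell import monitor,camera,get_calibration,bot
def snap(n,f,crop=None,s=1):
    im=camera(n)[:,:,::-1].copy(); cv2.imwrite('pics/raw_'+f,im)
    if crop: x0,y0,x1,y1=crop; im=im[y0:y1,x0:x1]
    cv2.imwrite('pics/'+f,cv2.resize(im,None,fx=s,fy=s,interpolation=cv2.INTER_CUBIC))
def w(n,u,v,z):
    c=get_calibration(n);V=np.array(c['view']);R,t=V[:3,:3],V[:3,3]
    d=R.T@np.array([(u-c['cx'])/c['fx'],(v-c['cy'])/c['fy'],1]);o=-R.T@t
    return (o+d*(z-o[2])/d[2])[:2].round(4)
def px(n,p):
    c=get_calibration(n);V=np.array(c['view']);q=V[:3,:3]@np.array(p)+V[:3,3]
    return np.array([c['fx']*q[0]/q[2]+c['cx'],c['fy']*q[1]/q[2]+c['cy']]).round(1)
E
python3 - <<'E'
from h import *
a=camera('top')[:,:,::-1];b=camera('scene')[:,:,::-1]
cv2.imwrite('pics/top0.png',cv2.resize(a,(800,600),interpolation=cv2.INTER_CUBIC));cv2.imwrite('pics/scene0.png',cv2.resize(b,(800,600)))
cv2.imwrite('pics/rawtop0.png',a)
for n in('top','scene'):
    c=get_calibration(n);print(n,c['fx'],c['cx'],c['cy'],np.array(c['view']).round(3).tolist())
o=monitor.get_obs();print(o['ee_pos'],o['tcp_rot'],o['opening'],o['time'])
E
```

```text
top 380.160803975352 283.7921830162127 210.4564632539811 [[0.007, -1.0, -0.017, 0.039], [-0.987, -0.004, -0.163, 0.567], [0.163, 0.018, -0.986, 1.041], [0.0, 0.0, 0.0, 1.0]]
scene 393.9051044499515 283.44458342866494 214.86380794371505 [[-0.89, -0.455, 0.018, 0.495], [-0.266, 0.488, -0.831, 0.209], [0.37, -0.745, -0.555, 1.085], [0.0, 0.0, 0.0, 1.0]]
[ 0.22516245 -0.50179368  0.40404245] [-1.79929526e+02  3.56525973e-03  2.41647336e+01] 0.08538945048427724 0.1
```

View pics/top0.png

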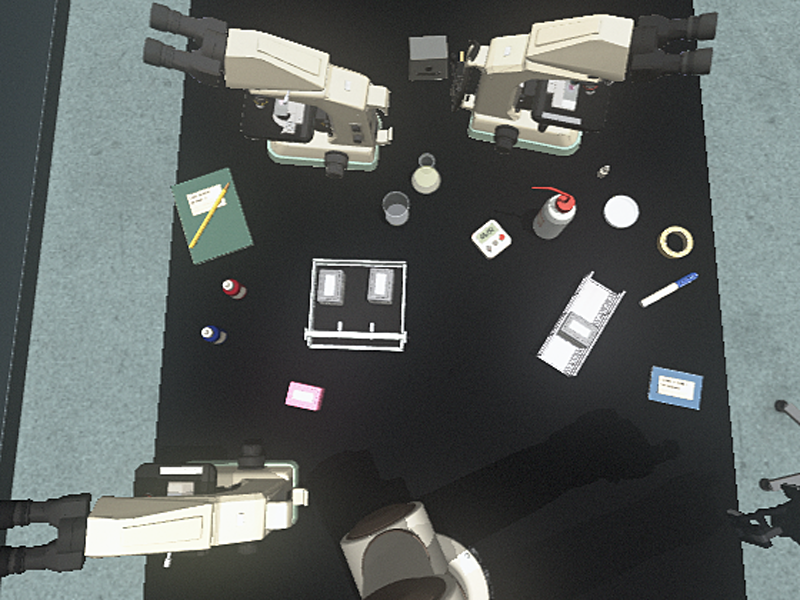

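View pics/scene0.png

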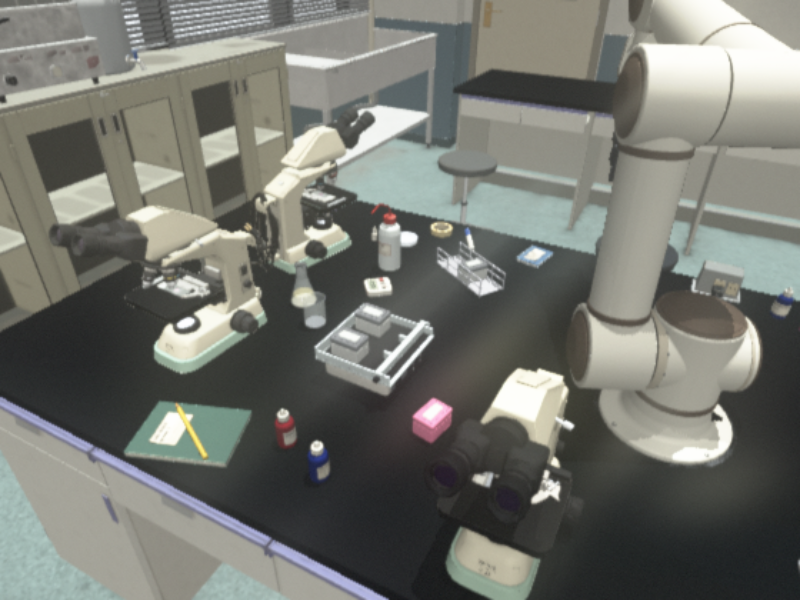

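The top view shows the grey-lidded boxes a (330,286) and b (380,285) on the rocker, and box_c (578,330) in the carrier. The pink look-alike (305,396) is to be left alone. Next is a close crop of the rocker and the carrier.

Run:
```python
from h import *
a=cv2.imread('pics/rawtop0.png')
f=lambda x,y:cv2.resize(a[y:y+90,x:x+90],(400,400),interpolation=cv2.INTER_CUBIC)
cv2.imwrite('pics/c0.png',np.hstack([f(205,172),f(365,180)]))
```

```text
(no output)
```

View pics/c0.png

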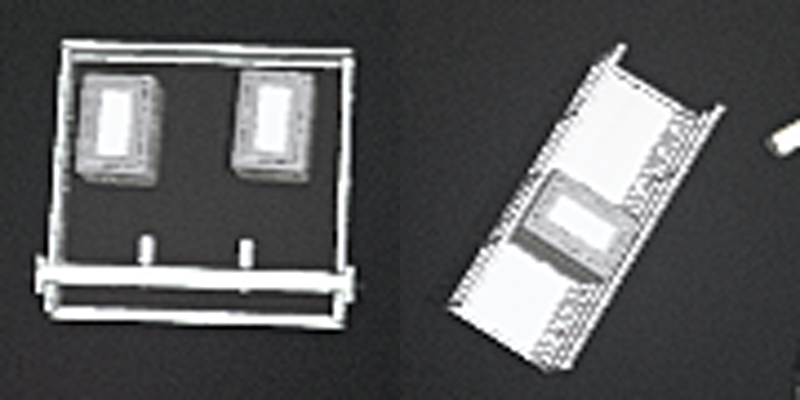

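Run:
```python
from h import *
k=90/400
def P(name,l,z,ox,oy):
    print(name,[w('top',ox+(u+.5)*k-.5,oy+(v+.5)*k-.5,z).tolist() for u,v in l])
c=get_calibration('top');V=np.array(c['view']);print(-V[:3,:3].T@V[:3,3])
P('rk stop top outer',[(62,42),(354,50)],.082,205,172)
P('rk front low',[(52,318),(342,327)],.076,205,172)
P('bar top rear/front',[(40,258),(352,268),(40,285),(352,293)],.083,205,172)
P('fins tip',[(147,236),(246,240)],.080,205,172)
P('a lid',[(85,75),(153,76),(151,172),(77,172)],.104,205,172)
P('b lid',[(243,72),(311,72),(306,172),(234,170)],.104,205,172)
P('c lid',[(153,170),(236,212),(213,280-8),(122,222)],.050,365,180)
P('car wall tops',[(222,44),(322,107)],.052,365,180)
P('car wall bottoms',[(50,309),(165,370)],.006,365,180)
```

```text
[0.38887467 0.02170654 1.12003562]
rk stop top outer [[0.6437, 0.2251], [0.639, 0.0402]]
rk front low [[0.4696, 0.2263], [0.4651, 0.0466]]
bar top rear/front [[0.5062, 0.2337], [0.5009, 0.0405], [0.4894, 0.2331], [0.4855, 0.0404]]
fins tip [[0.5206, 0.1681], [0.5183, 0.1065]]
a lid [[0.6174, 0.2058], [0.6169, 0.1637], [0.5569, 0.1634], [0.5567, 0.2087]]
b lid [[0.6196, 0.1082], [0.6197, 0.0662], [0.5573, 0.0686], [0.5584, 0.1126]]
c lid [[0.546, -0.2846], [0.5193, -0.3358], [0.4812, -0.3195], [0.5126, -0.2637]]
car wall tops [[0.6277, -0.3317], [0.5868, -0.3931]]
car wall bottoms [[0.4602, -0.2263], [0.4211, -0.2994]]
```

Candidates:
- **Grey-lidded:** a (330,286), b (380,285) and c (578,330).
- **Pink:** (305,396), not wanted.

The crop confirms c lies across the carrier. The sizes also check: fins 61.6 mm apart, carrier 198 mm long. I'll set out for c.

```bash
cat >> h.py <<'E'
from scipy.spatial.transform import Rotation as Ro
def plan(x,y,z,yaw,n=8):
    o=monitor.get_obs();p=np.array(o['ee_pos']);R=Ro.from_euler('xyz',o['tcp_rot'],degrees=True)
    T=Ro.from_euler('xyz',[180,0,yaw],degrees=True)
    rv=(R.inv()*T).as_rotvec()/n; d=(np.array([x,y,z])-p)/n
    print('t',round(o['time'],2),'pos',p.round(4),'rpy',np.round(o['tcp_rot'],2),'open',round(o['opening'],4),'|row|mm',round(1000*np.linalg.norm(d),1))
    for i in range(n):
        print(*(R.inv().apply(d)/.04).round(2),*(rv/.1).round(2)); R=R*Ro.from_rotvec(rv)
E
python3 - <<'E'
from h import *
plan(.5135,-.303,.30,59,8)
for u,v in[(548,236),(397,220),(492,240)]: print(w('top',u*.7,v*.7,0))
E
```

```text
t 0.1 pos [ 0.2252 -0.5018  0.404 ] rpy [-179.93    0.     24.16] open 0.0854 |row|mm 45.7
1.08 -0.2 0.33 -0.0 -0.0 -0.76
1.09 -0.12 0.33 -0.0 -0.0 -0.76
1.09 -0.03 0.33 -0.0 -0.0 -0.76
1.09 0.05 0.33 -0.0 -0.0 -0.76
1.09 0.13 0.33 -0.0 -0.0 -0.76
1.07 0.22 0.33 -0.0 -0.0 -0.76
1.05 0.3 0.33 -0.0 -0.0 -0.76
1.03 0.38 0.33 -0.0 -0.0 -0.76
[ 0.7145 -0.2592]
[0.7494 0.0618]
[ 0.7055 -0.1405]
```

Request:
carry_out:
  targets: "0.9 -0.17 0.3 0 0 -0.76 1;0.9 -0.1 0.3 0 0 -0.76 1;0.9 -0.02 0.3 0 0 -0.76 1;0.9 0.05 0.3 0 0 -0.76 1;0.9 0.1 0.3 0 0 -0.76 1;0.9 0.2 0.3 0 0 -0.76 1;0.9 0.25 0.3 0 0 -0.76 1;0.9 0.3 0.3 0 0 -0.76 1"
  newtons: 30

```text
time: 0.77
ee_pos: [0.4675, -0.3335, 0.3078]
tcp_rot: [-180.0, 0.0, 59.2]
wrist_force: [-0.1, -1.2, 0.0]
opening: 0.0853
grasp_force: 0.0
```

Run:
```python
from h import *
plan(.5135,-.303,.25,59,4)
```

```text
t 0.77 pos [ 0.4675 -0.3335  0.3078] rpy [-179.98    0.     59.21] open 0.0853 |row|mm 20.0
0.31 0.15 0.36 -0.0 0.0 0.01
0.31 0.15 0.36 -0.0 0.0 0.01
0.31 0.15 0.36 -0.0 0.0 0.01
0.31 0.15 0.36 -0.0 0.0 0.01
```

Request:
carry_out:
  targets: "0.31 0.15 0.36 0 0 0 1;0.31 0.15 0.36 0 0 0 1;0.31 0.15 0.36 0 0 0 1;0.31 0.15 0.36 0 0 0 1;0 0 0 0 0 0 1;0 0 0.1 0 0 0 1;0 0 0 0 0 0 1;0 0 0 0 0 0 1"

```text
time: 1.43
ee_pos: [0.512, -0.3052, 0.2477]
tcp_rot: [180.0, 0.0, 59.0]
wrist_force: [0.3, 0.7, 0.2]
opening: 0.0855
grasp_force: 0.0
```

Run:
```python
from h import *
plan(.5135,-.303,.185,59,4)
snap('top','c1.png',(340,160,460,280),5)
```

```text
t 1.43 pos [ 0.512  -0.3052  0.2477] rpy [1.7997e+02 1.0000e-02 5.8960e+01] open 0.0855 |row|mm 15.7
0.02 0.0 0.39 0.0 0.0 -0.0
0.02 0.0 0.39 0.0 0.0 -0.0
0.02 0.0 0.39 0.0 0.0 -0.0
0.02 0.0 0.39 0.0 0.0 -0.0
```

View pics/c1.png

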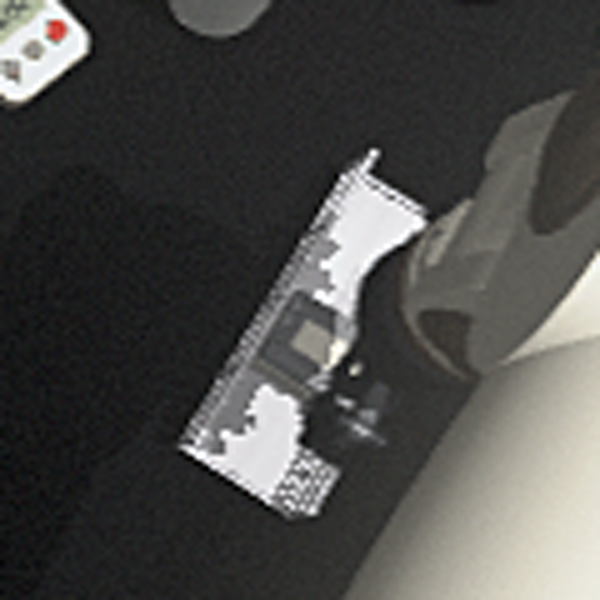

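The arm hides part of the carrier. The box (about 310,340 in the crop) lies in the channel as measured, and the parallax of the hand fits. I'll descend.

Request:
carry_out:
  targets: "0.02 0 0.39 0 0 0 1;0.02 0 0.39 0 0 0 1;0.02 0 0.39 0 0 0 1;0.02 0 0.39 0 0 0 1;0 0 0 0 0 0 1;0 0 0 0 0 0 -1;0 0 0 0 0 0 -1;0 0 0 0 0 0 -1"
  newtons: 30

```text
time: 2.15
ee_pos: [0.5143, -0.3024, 0.1863]
tcp_rot: [179.9, 0.0, 59.0]
wrist_force: [-0.4, -0.4, 0.4]
opening: 0.0514
grasp_force: 0.0
```

Request:
carry_out:
  targets: "0 0 0 0 0 0 -1;0 0 0 0 0 0 -1;0 0 0 0 0 0 -1;0 0 0 0 0 0 -1;0 0 -0.2 0 0 0 -1;0 0 -0.4 0 0 0 -1;0 0 -0.6 0 0 0 -1;0 0 -0.6 0 0 0 -1"

```text
time: 2.82
ee_pos: [0.5138, -0.3017, 0.2575]
tcp_rot: [-179.9, -0.0, 59.0]
wrist_force: [0.9, 0.1, -1.3]
opening: 0.0457
grasp_force: 30.9
```

Run:
```python
from h import *
o=monitor.get_obs();print(o['grasp_force'],o['wrist_force'])
plan(.43,-.08,.30,59,8)
```

```text
30.90626299381256 [ 0.93259095  0.11484634 -1.28557353]
t 2.82 pos [ 0.5138 -0.3017  0.2575] rpy [-179.92   -0.     59.01] open 0.0457 |row|mm 30.1
0.46 -0.58 -0.13 -0.0 -0.0 0.0
0.46 -0.58 -0.13 -0.0 -0.0 0.0
0.46 -0.58 -0.13 -0.0 -0.0 0.0
0.46 -0.58 -0.13 -0.0 -0.0 0.0
0.46 -0.58 -0.13 -0.0 -0.0 0.0
0.46 -0.58 -0.13 -0.0 -0.0 0.0
0.46 -0.58 -0.13 -0.0 -0.0 0.0
0.46 -0.58 -0.13 -0.0 -0.0 0.0
```

Request:
carry_out:
  targets: "0.2 -0.3 0 0 0 0 -1;0.5 -0.6 0 0 0 0 -1;0.55 -0.7 0 0 0 0 -1;0.55 -0.7 0 0 0 0 -1;0.55 -0.7 0 0 0 0 -1;0.55 -0.7 0 0 0 0 -1;0.5 -0.6 0 0 0 0 -1;0.2 -0.3 0 0 0 0 -1"

```text
time: 3.48
ee_pos: [0.4292, -0.0812, 0.2574]
tcp_rot: [-180.0, -0.0, 59.1]
wrist_force: [-0.3, 0.8, -1.3]
opening: 0.046
grasp_force: 31.1
```

Request:
carry_out:
  targets: "0 0 0.3 0 0 0 -1;0 0 0.4 0 0 0 -1;0 0 0.4 0 0 0 -1;0 0 0.3 0 0 0 -1;0 0 0.2 0 0 0 -1;0 0 0.1 0 0 0 -1;0 0 0 0 0 0 -1;0 0 0 0 0 0 -1"

```text
time: 4.15
ee_pos: [0.4307, -0.0839, 0.1891]
tcp_rot: [180.0, -0.0, 59.0]
wrist_force: [-0.6, -0.2, -1.5]
opening: 0.0457
grasp_force: 31.2
```

Request:
carry_out:
  targets: "0 0 0.06 0 0 0 -1;0 0 0.06 0 0 0 -1;0 0 0.05 0 0 0 -1;0 0 0.03 0 0 0 -1;0 0 0.02 0 0 0 -1;0 0 0 0 0 0 -1;0 0 0 0 0 0 -1;0 0 0 0 0 0 -1"

```text
time: 4.82
ee_pos: [0.4305, -0.0837, 0.1803]
tcp_rot: [180.0, -0.0, 59.0]
wrist_force: [-2.4, 0.7, 5.9]
opening: 0.0459
grasp_force: 31.7
```

Request:
carry_out:
  targets: "0 0 0 0 0 0 -0.2;0 0 0 0 0 0 0.5;0 0 0 0 0 0 1;0 0 0 0 0 0 1;0 0 0 0 0 0 1;0 0 0 0 0 0 1;0 0 0 0 0 0 1;0 0 -0.3 0 0 0 1"

```text
time: 5.48
ee_pos: [0.4298, -0.0836, 0.1903]
tcp_rot: [-179.8, 0.1, 59.0]
wrist_force: [-0.5, -0.6, -0.0]
opening: 0.0852
grasp_force: 0.0
```

Run:
```python
from h import *
o=monitor.get_obs();print(o['grasp_force'],o['wrist_force'],o['q'])
plan(.587,.1854,.30,88,8)
```

```text
0.0 [-0.54294801 -0.64958339 -0.02869874] [-1.10028051e+01 -8.92884646e+00 -2.72444420e+01  7.18735376e+01
  1.10266131e-03  1.09992066e+02]
t 5.48 pos [ 0.4298 -0.0836  0.1903] rpy [-1.7982e+02  6.0000e-02  5.9010e+01] open 0.0852 |row|mm 41.3
0.97 -0.01 -0.34 -0.0 0.0 -0.63
0.97 0.05 -0.34 -0.0 0.0 -0.63
0.97 0.11 -0.34 -0.0 0.0 -0.63
0.96 0.17 -0.34 -0.0 0.0 -0.63
0.95 0.23 -0.34 -0.0 0.0 -0.63
0.93 0.29 -0.34 -0.0 0.0 -0.63
0.91 0.35 -0.34 -0.0 0.0 -0.63
0.88 0.41 -0.34 -0.0 0.0 -0.63
```

Request:
carry_out:
  targets: "0 0 -0.7 0 0 0 1;0 0 -0.9 0 0 0 1;0.3 0 -0.9 0 0 -0.6 1;0.9 0 -0.3 0 0 -0.6 1;0.97 0.1 0 0 0 -0.6 1;0.97 0.15 0 0 0 -0.6 1;0.97 0.2 0 0 0 -0.6 1;0.97 0.2 0 0 0 -0.6 1"

```text
time: 6.15
ee_pos: [0.529, 0.0987, 0.305]
tcp_rot: [179.9, -0.0, 79.8]
wrist_force: [0.4, -0.9, 0.6]
opening: 0.0851
grasp_force: 0.0
```

Run:
```python
from h import *
plan(.587,.186,.300,87.5,5)
```

```text
t 6.15 pos [0.529  0.0987 0.305 ] rpy [ 1.7993e+02 -2.0000e-02  7.9780e+01] open 0.0851 |row|mm 21.0
0.48 0.21 0.03 0.0 -0.0 -0.27
0.48 0.22 0.03 0.0 -0.0 -0.27
0.47 0.23 0.03 0.0 -0.0 -0.27
0.46 0.25 0.03 0.0 -0.0 -0.27
0.46 0.26 0.03 0.0 -0.0 -0.27
```

Request:
carry_out:
  targets: "0.45 0.2 0 0 0 -0.27 1;0.45 0.2 0 0 0 -0.27 1;0.45 0.2 0 0 0 -0.27 1;0.45 0.25 0 0 0 -0.27 1;0.35 0.2 0 0 0 -0.2 1;0 0 0 0 0 0 1;0 0 0 0 0 0 1;0 0 0 0 0 0 1"

```text
time: 6.82
ee_pos: [0.5808, 0.1765, 0.3043]
tcp_rot: [-180.0, 0.0, 86.9]
wrist_force: [0.3, -1.0, 0.2]
opening: 0.0855
grasp_force: 0.0
```

Run:
```python
from h import *
plan(.587,.186,.300,87.5,1)
a=camera('top')[:,:,::-1];b=camera('scene')[:,:,::-1]
f=lambda im,x,y,n:cv2.resize(im[y:y+n,x:x+n],(400,400),interpolation=cv2.INTER_CUBIC)
cv2.imwrite('pics/d.png',np.hstack([f(a,205,160,100),f(b,210,190,120)]))
```

```text
t 6.82 pos [0.5808 0.1765 0.3043] rpy [-1.7999e+02  1.0000e-02  8.6940e+01] open 0.0855 |row|mm 12.1
0.24 0.14 0.11 -0.0 0.0 -0.1
```

View pics/d.png

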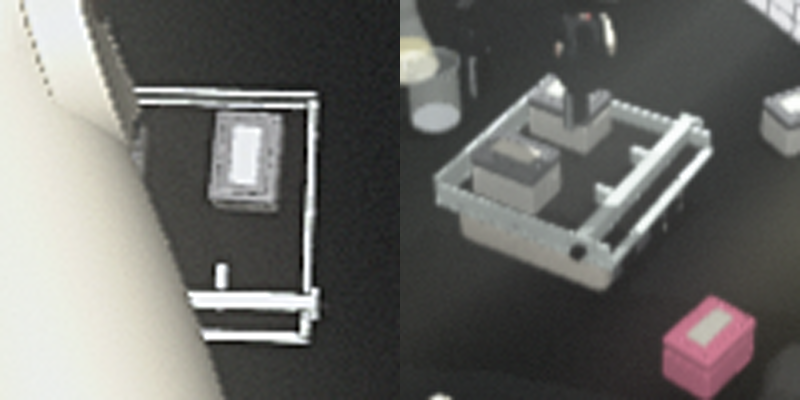

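The scene crop shows box c standing on the bench (785,125), a at (515,170) and b at (570,115). I'll use the scene view for a second fix on a and b.

Run:
```python
from h import *
k=120/400;ux=lambda u,v:(210+(u-400+.5)*k-.5,190+(v+.5)*k-.5)
for n,l in {'a lid':[(508,130),(562,157),(521,186),(470,160)],'b lid front corner':[(568,125),(611,104)]}.items():
    print(n,[w('scene',*ux(*p),.104).tolist() for p in l])
inv=lambda p:((np.array(p)-[210,190])/k+[400,0]).round()
for p in [(.5808,.1765,.14),(.587,.1854,.104),(.5887,.0889,.104)]: print(p,inv(px('scene',p)))
t=lambda u,v:w('top',205+(u+.5)*.25-.5,160+(v+.5)*.25-.5,.104).tolist()
print('b top',[t(*p) for p in[(218,112),(280,114),(275,202),(209,200)]])
```

```text
a lid [[0.609, 0.1622], [0.5487, 0.1735], [0.5583, 0.2233], [0.614, 0.2136]]
b lid front corner [[0.5673, 0.1311], [0.5497, 0.0851]]
(0.5808, 0.1765, 0.14) [525. 112.]
(0.587, 0.1854, 0.104) [514. 150.]
(0.5887, 0.0889, 0.104) [570.  93.]
b top [[0.6201, 0.1086], [0.6189, 0.0661], [0.5578, 0.0689], [0.559, 0.1137]]
```

```bash
cat >> h.py <<'E'
from scipy.optimize import minimize
def fitbox(im,n,x,y,yaw,zb,th=75,S=6):
    g=cv2.cvtColor(im,cv2.COLOR_BGR2GRAY);c0=px(n,(x,y,zb+.03));x0,y0=(c0-30).astype(int)
    m=cv2.resize(g[y0:y0+60,x0:x0+60],None,fx=S,fy=S,interpolation=cv2.INTER_LINEAR)
    m=(m>th).astype(np.uint8);q=((c0-[x0,y0])*S).astype(int)
    l=cv2.connectedComponents(m,connectivity=4)[1];m=(l==l[q[1],q[0]]).astype(np.uint8)
    B=np.array([[a,b,c] for a in(-.032,.032) for b in(-.023,.023) for c in(0,.044)])
    def cost(p):
        P=B@Ro.from_euler('z',p[2],degrees=True).as_matrix().T+[p[0],p[1],zb]
        h=np.array([(px2(n,v)-[x0,y0]+.5)*S-.5 for v in P],np.float32)
        k=np.zeros_like(m);cv2.fillConvexPoly(k,cv2.convexHull((h*16).round().astype(np.int32)),1,shift=4)
        return (k^m).sum()
    r=minimize(cost,[x,y,yaw],method='Nelder-Mead',options=dict(initial_simplex=[[x,y,yaw],[x+.006,y,yaw],[x,y+.006,yaw],[x,y,yaw+8]],xatol=1e-4))
    print(n,r.x.round(4),'resid',int(r.fun),'area',int(m.sum()))
    return r.x
def px2(n,p):
    c=get_calibration(n);V=np.array(c['view']);q=V[:3,:3]@np.array(p)+V[:3,3]
    return np.array([c['fx']*q[0]/q[2]+c['cx'],c['fy']*q[1]/q[2]+c['cy']])
E
python3 - <<'E'
from h import *
im=cv2.imread('pics/rawtop0.png')
for th in(60,80):
    fitbox(im,'top',.587,.1854,-3,.06,th);fitbox(im,'top',.5887,.0889,-3,.06,th)
plan(.586,.186,.264,86,4)
E
```

```text
top [ 0.5873  0.1857 -3.8055] resid 52094 area 69471
top [ 0.5902  0.0896 -5.0919] resid 50176 area 66469
top [ 0.5874  0.1867 -2.9334] resid 664 area 16854Traceback (most recent call last):
  File "<stdin>", line 4, in <module>
  File "h.py", line 34, in fitbox
    r=minimize(cost,[x,y,yaw],method='Nelder-Mead',options=dict(initial_simplex=[[x,y,yaw],[x+.006,y,yaw],[x,y+.006,yaw],[x,y,yaw+8]],xatol=1e-4))
    res = _minimize_neldermead(fun, x0, args, callback, bounds=bounds,
                               **options)
    fxr = func(xr)
    fx = function(np.copy(x), *(wrapper_args + args))
  File "h.py", line 31, in cost
    h=np.array([(px2(n,v)-[x0,y0]+.5)*S-.5 for v in P],np.float32)
                 ~~~^^^^^
  File "h.py", line 38, in px2
    c=get_calibration(n);V=np.array(c['view']);q=V[:3,:3]@np.array(p)+V[:3,3]
ValueError: time passes only in moves, steps and waits
```

```bash
sed -i 's/^from workcell.*/&\nimport functools\n_gc=get_calibration\nget_calibration=functools.lru_cache(None)(lambda n:_gc(n))/' h.py
python3 - <<'E'
from h import *
im=cv2.imread('pics/rawtop0.png')
for th in(80,90): fitbox(im,'top',.5887,.0889,-3,.06,th)
plan(.587,.1867,.264,87.1,4)
E
```

```text
top [ 0.5931  0.0895 -4.4611] resid 13212 area 28808
top [ 0.5971  0.0896 -3.7621] resid 12692 area 27688
t 6.92 pos [0.5808 0.1762 0.3044] rpy [179.99   0.    86.91] open 0.0854 |row|mm 10.5
0.07 0.04 0.25 0.0 0.0 -0.01
0.07 0.04 0.25 0.0 0.0 -0.01
0.07 0.04 0.25 0.0 0.0 -0.01
0.07 0.04 0.25 0.0 0.0 -0.01
```

Request:
carry_out:
  targets: "0.07 0.04 0.3 0 0 0 1;0.07 0.04 0.3 0 0 0 1;0.07 0.04 0.3 0 0 0 1;0.06 0.02 0.2 0 0 0 1;0 0 0.08 0 0 0 1;0 0 0 0 0 0 1;0 0 0 0 0 0 1;0 0 0 0 0 0 1"

```text
time: 7.58
ee_pos: [0.5873, 0.1874, 0.2573]
tcp_rot: [180.0, -0.0, 87.0]
wrist_force: [0.2, 0.3, -0.1]
opening: 0.0853
grasp_force: 0.0
```

Run:
```python
from h import *
plan(.587,.1867,.256,87.1,1)
o=monitor.get_obs();print(o['wrist_force'])
```

```text
t 7.58 pos [0.5873 0.1874 0.2573] rpy [ 1.7996e+02 -2.0000e-02  8.6960e+01] open 0.0853 |row|mm 1.5
-0.02 -0.01 0.03 0.01 -0.0 -0.02
[ 0.18434554  0.33896394 -0.1143597 ]
```

Request:
carry_out:
  targets: "0 0 0 0 0 0 -1;0 0 0 0 0 0 -1;0 0 0 0 0 0 -1;0 0 0 0 0 0 -1;0 0 0 0 0 0 -1;0 0 -0.03 0 0 0 -1;0 0 -0.03 0 0 0 -1;0 0 0 0 0 0 -1"
  newtons: 25

```text
time: 8.25
ee_pos: [0.5871, 0.1873, 0.2589]
tcp_rot: [-180.0, 0.0, 87.0]
wrist_force: [0.9, -0.6, -1.6]
opening: 0.0635
grasp_force: 28.1
```

Run:
```python
from h import *
o=monitor.get_obs();print(o['wrist_force'],o['grasp_force'])
p=o['ee_pos'];plan(p[0]+.0106,p[1]+.0103,p[2],88.5,4)
```

```text
[ 0.90573918 -0.57543127 -1.58922716] 28.072763979434967
t 8.25 pos [0.5871 0.1873 0.2589] rpy [-1.7997e+02  1.0000e-02  8.6960e+01] open 0.0635 |row|mm 3.7
0.07 0.06 -0.0 -0.0 0.0 -0.07
0.07 0.06 -0.0 -0.0 0.0 -0.07
0.07 0.06 -0.0 -0.0 0.0 -0.07
0.07 0.06 -0.0 -0.0 0.0 -0.07
```

Request:
carry_out:
  targets: "0.07 0.07 0 0 0 -0.07 -1;0.07 0.07 0 0 0 -0.07 -1;0.07 0.06 0 0 0 -0.07 -1;0.06 0.06 0 0 0 -0.06 -1;0 0 0 0 0 0 -1;0 0 0.03 0 0 0 -1;0 0 0.02 0 0 0 -1;0 0 0.01 0 0 0 -1"

```text
time: 8.92
ee_pos: [0.598, 0.1977, 0.2575]
tcp_rot: [180.0, -0.0, 88.5]
wrist_force: [-2.9, 0.2, 6.7]
opening: 0.0632
grasp_force: 29.0
```

Request:
carry_out:
  targets: "0 0 0 0 0 0 -1;0 0 0 0 0 0 -0.2;0 0 0 0 0 0 0.3;0 0 0 0 0 0 1;0 0 0 0 0 0 1;0 0 0 0 0 0 1;0 0 -0.3 0 0 0 1;0 0 -0.7 0 0 0 1"

```text
time: 9.58
ee_pos: [0.5974, 0.1974, 0.2937]
tcp_rot: [-179.7, 0.1, 88.5]
wrist_force: [-0.8, 0.5, 0.2]
opening: 0.0856
grasp_force: 0.0
```

Run:
```python
from h import *
plan(.5887,.0887,.300,86,6)
```

```text
t 9.58 pos [0.5974 0.1974 0.2937] rpy [-1.7965e+02  1.3000e-01  8.8510e+01] open 0.0856 |row|mm 18.2
-0.45 -0.02 -0.03 -0.01 0.0 0.07
-0.45 -0.02 -0.03 -0.01 0.0 0.07
-0.45 -0.02 -0.03 -0.01 0.0 0.07
-0.45 -0.01 -0.03 -0.01 0.0 0.07
-0.45 -0.01 -0.03 -0.01 0.0 0.07
-0.45 -0.01 -0.03 -0.01 0.0 0.07
```

Request:
carry_out:
  targets: "-0.45 -0.02 0 0 0 0.07 1;-0.45 -0.02 0 0 0 0.07 1;-0.45 -0.02 0 0 0 0.07 1;-0.45 -0.02 0 0 0 0.07 1;-0.45 -0.02 0 0 0 0.07 1;-0.45 -0.02 0 0 0 0.07 1;0 0 0 0 0 0 1;0 0 0 0 0 0 1"

```text
time: 10.25
ee_pos: [0.5887, 0.0893, 0.2976]
tcp_rot: [180.0, -0.0, 86.0]
wrist_force: [-0.1, 0.5, 0.3]
opening: 0.0854
grasp_force: 0.0
```

Run:
```python
from h import *
plan(.5887,.0887,.2567,86,4)
```

```text
t 10.25 pos [0.5887 0.0893 0.2976] rpy [ 1.7996e+02 -2.0000e-02  8.6020e+01] open 0.0854 |row|mm 10.2
-0.0 0.0 0.26 0.0 -0.0 0.0
-0.0 0.0 0.26 0.0 -0.0 0.0
-0.0 0.0 0.26 0.0 -0.0 0.0
-0.0 0.0 0.26 0.0 -0.0 0.0
```

Request:
carry_out:
  targets: "0 0 0.3 0 0 0 1;0 0 0.3 0 0 0 1;0 0 0.25 0 0 0 1;0 0 0.17 0 0 0 1;0 0 0 0 0 0 1;0 0 0 0 0 0 1;0 0 0 0 0 0 -1;0 0 0 0 0 0 -1"

```text
time: 10.92
ee_pos: [0.5889, 0.0901, 0.2566]
tcp_rot: [179.9, -0.0, 86.1]
wrist_force: [1.9, 0.1, 2.6]
opening: 0.0636
grasp_force: 1.9
```

Request:
carry_out:
  targets: "0 0 0 0 0 0 -1;0 0 0 0 0 0 -1;0 0 0 0 0 0 -1;0 0 0 0 0 0 -1;0 0 -0.03 0 0 0 -1;0 0 -0.03 0 0 0 -1;0 0 0 0 0 0 -1;0 0 0 0 0 0 -1"

```text
time: 11.58
ee_pos: [0.5885, 0.0899, 0.2579]
tcp_rot: [-180.0, 0.0, 86.1]
wrist_force: [0.1, 0.3, -1.6]
opening: 0.0632
grasp_force: 28.4
```

Run:
```python
from h import *
o=monitor.get_obs();print(o['wrist_force'],o['grasp_force'])
p=o['ee_pos'];plan(.596,p[1]-.0162,p[2],88.5,5)
```

```text
[ 0.06691136  0.2726789  -1.59703194] 28.412219882011414
t 11.58 pos [0.5885 0.0899 0.2579] rpy [-1.7996e+02  1.0000e-02  8.6100e+01] open 0.0632 |row|mm 3.6
-0.08 0.04 -0.0 -0.0 0.0 -0.08
-0.08 0.04 -0.0 -0.0 0.0 -0.08
-0.08 0.04 -0.0 -0.0 0.0 -0.08
-0.08 0.04 -0.0 -0.0 0.0 -0.08
-0.08 0.04 -0.0 -0.0 0.0 -0.08
```

Request:
carry_out:
  targets: "-0.08 0.04 0 0 0 -0.08 -1;-0.08 0.04 0 0 0 -0.08 -1;-0.08 0.04 0 0 0 -0.08 -1;-0.08 0.04 0 0 0 -0.08 -1;-0.08 0.03 0 0 0 -0.1 -1;0 0 0.02 0 0 0 -1;0 0 0.02 0 0 0 -1;0 0 0.02 0 0 0 -1"

```text
time: 12.25
ee_pos: [0.5954, 0.0734, 0.2568]
tcp_rot: [179.9, 0.0, 88.5]
wrist_force: [-3.6, -2.6, 10.9]
opening: 0.0636
grasp_force: 29.9
```

Request:
carry_out:
  targets: "0 0 0 0 0 0 -1;0 0 0 0 0 0 -0.2;0 0 0 0 0 0 0.3;0 0 0 0 0 0 1;0 0 0 0 0 0 1;0 0 0 0 0 0 1;0 0 -0.3 0 0 0 1;0 0 -0.7 0 0 0 1"

```text
time: 12.92
ee_pos: [0.5946, 0.0736, 0.2931]
tcp_rot: [-179.7, 0.0, 88.5]
wrist_force: [-0.2, -0.0, 0.5]
opening: 0.0855
grasp_force: 0.0
```

Run:
```python
from h import *
plan(.4305,-.0837,.30,149,16)
```

```text
t 12.92 pos [0.5946 0.0736 0.2931] rpy [-1.7965e+02  5.0000e-02  8.8520e+01] open 0.0855 |row|mm 14.2
-0.25 -0.25 -0.01 -0.0 -0.0 -0.66
-0.24 -0.27 -0.01 -0.0 -0.0 -0.66
-0.22 -0.28 -0.01 -0.0 -0.0 -0.66
-0.2 -0.29 -0.01 -0.0 -0.0 -0.66
-0.18 -0.31 -0.01 -0.0 -0.0 -0.66
-0.16 -0.32 -0.01 -0.0 -0.0 -0.66
-0.14 -0.33 -0.01 -0.0 -0.0 -0.66
-0.11 -0.34 -0.01 -0.0 -0.0 -0.66
-0.09 -0.34 -0.01 -0.0 -0.0 -0.66
-0.07 -0.35 -0.01 -0.0 -0.0 -0.66
-0.05 -0.35 -0.01 -0.0 -0.0 -0.66
-0.02 -0.35 -0.01 -0.0 -0.0 -0.66
0.0 -0.36 -0.01 -0.0 -0.0 -0.66
0.02 -0.35 -0.01 -0.0 -0.0 -0.66
0.05 -0.35 -0.01 -0.0 -0.0 -0.66
0.07 -0.35 -0.01 -0.0 -0.0 -0.66
```

Request:
carry_out:
  targets: "-0.25 -0.25 0 0 0 -0.66 1;-0.25 -0.27 0 0 0 -0.66 1;-0.22 -0.28 0 0 0 -0.66 1;-0.2 -0.3 0 0 0 -0.66 1;-0.18 -0.31 0 0 0 -0.66 1;-0.16 -0.32 0 0 0 -0.66 1;-0.14 -0.33 0 0 0 -0.66 1;-0.1 -0.34 0 0 0 -0.66 1"

```text
time: 13.58
ee_pos: [0.512, -0.006, 0.2969]
tcp_rot: [180.0, 0.0, 119.0]
wrist_force: [-0.2, -0.7, -0.6]
opening: 0.0859
grasp_force: 0.0
```

Request:
carry_out:
  targets: "-0.09 -0.34 0 0 0 -0.66 1;-0.07 -0.35 0 0 0 -0.66 1;-0.05 -0.35 0 0 0 -0.66 1;-0.02 -0.35 0 0 0 -0.66 1;0 -0.35 0 0 0 -0.66 1;0.02 -0.35 0 0 0 -0.66 1;0.05 -0.35 0 0 0 -0.66 1;0.07 -0.35 0 0 0 -0.66 1"

```text
time: 14.25
ee_pos: [0.4305, -0.0842, 0.2969]
tcp_rot: [180.0, 0.0, 149.2]
wrist_force: [-0.3, 0.4, -0.3]
opening: 0.0853
grasp_force: 0.0
```

Run:
```python
from h import *
a=camera('top')[:,:,::-1];cv2.imwrite('pics/rawtop2.png',a);b=camera('scene')[:,:,::-1];cv2.imwrite('pics/rawscene2.png',b)
f=lambda im,x,y,n:cv2.resize(im[y:y+n,x:x+n],(400,400),interpolation=cv2.INTER_CUBIC)
cv2.imwrite('pics/e.png',np.hstack([f(a,205,172,90),f(b,300,180,120)]))
plan(.4305,-.0837,.25,149,3)
```

```text
t 14.35 pos [ 0.4302 -0.0846  0.297 ] rpy [1.7999e+02 5.0000e-02 1.4903e+02] open 0.0853 |row|mm 15.7
0.0 0.01 0.39 0.0 0.0 0.0
0.0 0.01 0.39 0.0 0.0 0.0
0.0 0.01 0.39 0.0 0.0 0.0
```

View pics/e.png

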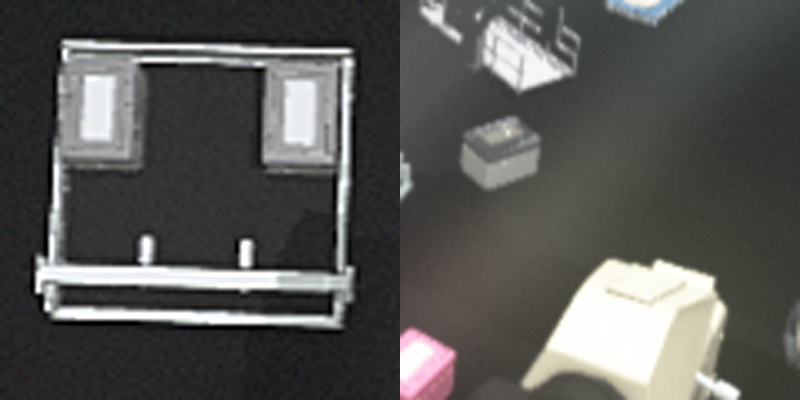

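Run:
```python
from h import *
k=.225
print(px('scene',(.4305,-.0837,.04)),px('scene',(.4305,-.0837,.13)),px('scene',(.4305,-.0837,.2)))
t=lambda u,v,z:w('top',205+(u+.5)*k-.5,172+(v+.5)*k-.5,z)
A=[t(*p,.104) for p in[(66,62),(136,60),(136,160),(61,160)]];B=[t(*p,.104) for p in[(268,66),(338,64),(333,164),(263,162)]]
for q in(A,B): print(np.mean(q,0),[x.tolist() for x in q])
print('fins',t(147,252,.08),t(246,255,.08))
for s in('a',(.598,.197)),('b',(.5955,.073)):
  for n in('top',): fitbox(cv2.imread('pics/rawtop2.png'),n,*s[1],-1.5,.06,80)
```

```text
[329.7 221.1] [332.1 197.5] [334.  177.7]
[0.595275 0.195975] [[0.6256, 0.2178], [0.627, 0.1745], [0.5643, 0.1728], [0.5642, 0.2188]]
[0.5935 0.0724] [[0.6235, 0.0928], [0.6248, 0.0496], [0.5623, 0.0522], [0.5634, 0.095]]
fins [0.5106 0.1679] [0.509  0.1063]
top [ 0.6036  0.1986 -0.4686] resid 8012 area 25322
top [ 0.6021  0.069  -5.6906] resid 9877 area 25216
```

The top crop shows a centred at about (100,111) and b at about (300,115). That is 124 mm apart, square, and centred about the fins. The scene crop shows c at (500,150), which projects to its expected place on the bench. I'll descend on c by its ends.

Request:
carry_out:
  targets: "0 0 0.5 0 0 0 1;0 0 0.6 0 0 0 1;0 0 0.6 0 0 0 1;0 0 0.4 0 0 0 1;0 0 0.3 0 0 0 1;0 0 0.1 0 0 0 1;0 0 0 0 0 0 1;0 0 0 0 0 0 1"

```text
time: 15.02
ee_pos: [0.4315, -0.0838, 0.1968]
tcp_rot: [180.0, 0.1, 149.0]
wrist_force: [0.4, 1.3, 0.7]
opening: 0.0856
grasp_force: 0.0
```

Request:
carry_out:
  targets: "0 0 0 0 0 0 -1;0 0 0 0 0 0 -1;0 0 0 0 0 0 -1;0 0 0 0 0 0 -1;0 0 0 0 0 0 -1;0 0 0 0 0 0 -1;0 0 0 0 0 0 -1;0 0 -0.1 0 0 0 -1"
  newtons: 30

```text
time: 15.68
ee_pos: [0.431, -0.0839, 0.2001]
tcp_rot: [180.0, 0.0, 149.0]
wrist_force: [-0.3, -0.4, -1.1]
opening: 0.063
grasp_force: 33.7
```

Run:
```python
from h import *
plan(.597,.1345,.30,88.5,12)
```

```text
t 15.68 pos [ 0.431  -0.0839  0.2001] rpy [1.7999e+02 1.0000e-02 1.4900e+02] open 0.063 |row|mm 24.3
-0.06 0.57 -0.21 0.0 0.0 0.88
-0.01 0.57 -0.21 0.0 0.0 0.88
0.04 0.57 -0.21 0.0 0.0 0.88
0.09 0.56 -0.21 0.0 0.0 0.88
0.14 0.55 -0.21 0.0 0.0 0.88
0.19 0.54 -0.21 0.0 0.0 0.88
0.23 0.52 -0.21 0.0 0.0 0.88
0.28 0.5 -0.21 0.0 0.0 0.88
0.32 0.47 -0.21 0.0 0.0 0.88
0.36 0.44 -0.21 0.0 0.0 0.88
0.4 0.41 -0.21 0.0 0.0 0.88
0.43 0.37 -0.21 0.0 0.0 0.88
```

Request:
carry_out:
  targets: "0 0 -0.4 0 0 0 -1;0 0 -0.8 0 0 0 -1;0 0 -0.8 0 0 0.3 -1;0 0 -0.8 0 0 0.8 -1;0 0 -0.4 0 0 0.8 -1;0 0.3 -0.1 0 0 0.8 -1;0 0.6 0 0 0 0.8 -1;0 0.6 0 0 0 0.8 -1"

```text
time: 16.35
ee_pos: [0.4754, -0.043, 0.3332]
tcp_rot: [179.9, 0.1, 124.1]
wrist_force: [0.1, 0.4, -1.1]
opening: 0.0634
grasp_force: 33.7
```

Run:
```python
from h import *
plan(.597,.1345,.33,88.5,8)
```

```text
t 16.35 pos [ 0.4754 -0.043   0.3332] rpy [1.7992e+02 7.0000e-02 1.2407e+02] open 0.0634 |row|mm 26.9
0.25 0.63 0.01 0.0 0.0 0.78
0.29 0.6 0.01 0.0 0.0 0.78
0.34 0.58 0.01 0.0 0.0 0.78
0.38 0.55 0.01 0.0 0.0 0.78
0.43 0.52 0.01 0.0 0.0 0.78
0.46 0.49 0.01 0.0 0.0 0.78
0.5 0.45 0.01 0.0 0.0 0.78
0.53 0.41 0.01 0.0 0.0 0.78
```

Request:
carry_out:
  targets: "0.25 0.6 0 0 0 0.75 -1;0.3 0.6 0 0 0 0.75 -1;0.34 0.58 0 0 0 0.75 -1;0.38 0.55 0 0 0 0.75 -1;0.42 0.5 0 0 0 0.75 -1;0.46 0.45 0 0 0 0.75 -1;0.5 0.4 0 0 0 0.7 -1;0.3 0.2 0 0 0 0.5 -1"

```text
time: 17.02
ee_pos: [0.5822, 0.1262, 0.3316]
tcp_rot: [-180.0, -0.0, 91.6]
wrist_force: [0.6, 0.4, -1.6]
opening: 0.0632
grasp_force: 33.7
```

Run:
```python
from h import *
plan(.597,.1345,.31,88.5,4)
```

```text
t 17.02 pos [0.5822 0.1262 0.3316] rpy [-1.7999e+02 -2.0000e-02  9.1560e+01] open 0.0632 |row|mm 6.9
0.05 0.09 0.14 -0.0 -0.0 0.13
0.05 0.09 0.14 -0.0 -0.0 0.13
0.05 0.09 0.14 -0.0 -0.0 0.13
0.05 0.09 0.14 -0.0 -0.0 0.13
```

Request:
carry_out:
  targets: "0.05 0.08 0.1 0 0 0.13 -1;0.05 0.08 0.1 0 0 0.13 -1;0.05 0.08 0.1 0 0 0.13 -1;0.04 0.07 0.1 0 0 0.13 -1;0 0 0 0 0 0 -1;0 0 0 0 0 0 -1;0 0 0 0 0 0 -1;0 0 0 0 0 0 -1"

```text
time: 17.68
ee_pos: [0.5935, 0.1315, 0.3163]
tcp_rot: [180.0, -0.0, 88.7]
wrist_force: [-0.2, 0.1, -2.1]
opening: 0.0636
grasp_force: 33.7
```

Run:
```python
from h import *
plan(.597,.1345,.260,88.5,5)
```

```text
t 17.68 pos [0.5935 0.1315 0.3163] rpy [ 1.7997e+02 -1.0000e-02  8.8730e+01] open 0.0636 |row|mm 11.3
0.02 0.02 0.28 0.0 -0.0 0.01
0.02 0.02 0.28 0.0 -0.0 0.01
0.02 0.02 0.28 0.0 -0.0 0.01
0.02 0.02 0.28 0.0 -0.0 0.01
0.02 0.02 0.28 0.0 -0.0 0.01
```

Request:
carry_out:
  targets: "0.02 0.01 0.3 0 0 0 -1;0.02 0.01 0.3 0 0 0 -1;0.02 0.01 0.3 0 0 0 -1;0.02 0.01 0.26 0 0 0 -1;0 0 0.15 0 0 0 -1;0 0 0.08 0 0 0 -1;0 0 0 0 0 0 -1;0 0 0 0 0 0 -1"

```text
time: 18.35
ee_pos: [0.5953, 0.135, 0.2604]
tcp_rot: [180.0, -0.0, 88.7]
wrist_force: [0.6, 0.7, -1.3]
opening: 0.0634
grasp_force: 33.8
```

Request:
carry_out:
  targets: "0 0 0.03 0 0 0 -1;0 0 0.03 0 0 0 -1;0 0 0.02 0 0 0 -1;0 0 0.01 0 0 0 -1;0 0 0.01 0 0 0 -1;0 0 0 0 0 0 -1;0 0 0 0 0 0 -1;0 0 0 0 0 0 -1"

```text
time: 19.02
ee_pos: [0.5953, 0.135, 0.2573]
tcp_rot: [179.9, -0.0, 88.7]
wrist_force: [-1.7, 0.1, 4.9]
opening: 0.0633
grasp_force: 34.5
```

Request:
carry_out:
  targets: "0 0 0 0 0 0 -0.2;0 0 0 0 0 0 0.3;0 0 0 0 0 0 1;0 0 0 0 0 0 1;0 0 0 0 0 0 1;0 0 -0.3 0 0 0 1;0 0 -0.5 0 0 0 1;0 0 -0.5 0 0 0 1"

```text
time: 19.68
ee_pos: [0.5951, 0.1349, 0.3091]
tcp_rot: [-179.9, 0.0, 88.7]
wrist_force: [-0.3, 0.2, -0.3]
opening: 0.0854
grasp_force: 0.0
```

Run:
```python
from h import *
plan(.447,.1385,.315,88.5,8)
```

```text
t 19.68 pos [0.5951 0.1349 0.3091] rpy [-1.7993e+02  2.0000e-02  8.8730e+01] open 0.0854 |row|mm 18.5
0.0 -0.46 -0.02 -0.0 0.0 0.01
0.0 -0.46 -0.02 -0.0 0.0 0.01
0.0 -0.46 -0.02 -0.0 0.0 0.01
0.0 -0.46 -0.02 -0.0 0.0 0.01
-0.0 -0.46 -0.02 -0.0 0.0 0.01
-0.0 -0.46 -0.02 -0.0 0.0 0.01
-0.0 -0.46 -0.02 -0.0 0.0 0.01
-0.0 -0.46 -0.02 -0.0 0.0 0.01
```

Request:
carry_out:
  targets: "0 -0.46 -0.1 0 0 0 1;0 -0.46 0 0 0 0 -1;0 -0.46 0 0 0 0 -1;0 -0.46 0 0 0 0 -1;0 -0.46 0 0 0 0 -1;0 -0.46 0 0 0 0 -1;0 -0.46 0 0 0 0 -1;0 -0.46 0 0 0 0 -1"
  newtons: 20

```text
time: 20.35
ee_pos: [0.4472, 0.1382, 0.3132]
tcp_rot: [180.0, -0.0, 88.7]
wrist_force: [-0.6, 0.8, 0.5]
opening: 0.0004
grasp_force: 0.0
```

Run:
```python
from h import *
a=camera('top')[:,:,::-1];cv2.imwrite('pics/rawtop3.png',a);b=camera('scene')[:,:,::-1]
f=lambda im,x,y,n:cv2.resize(im[y:y+n,x:x+n],(400,400),interpolation=cv2.INTER_CUBIC)
cv2.imwrite('pics/g.png',np.hstack([f(a,205,162,90),f(b,210,190,120)]))
plan(.447,.1385,.244,88.5,4)
```

```text
t 20.45 pos [0.4465 0.1383 0.3136] rpy [ 1.7995e+02 -2.0000e-02  8.8770e+01] open -0.0002 |row|mm 17.4
0.0 0.0 0.44 0.0 -0.0 0.01
0.0 0.0 0.44 0.0 -0.0 0.01
0.0 0.0 0.44 0.0 -0.0 0.01
0.0 0.0 0.44 0.0 -0.0 0.01
```

View pics/g.png

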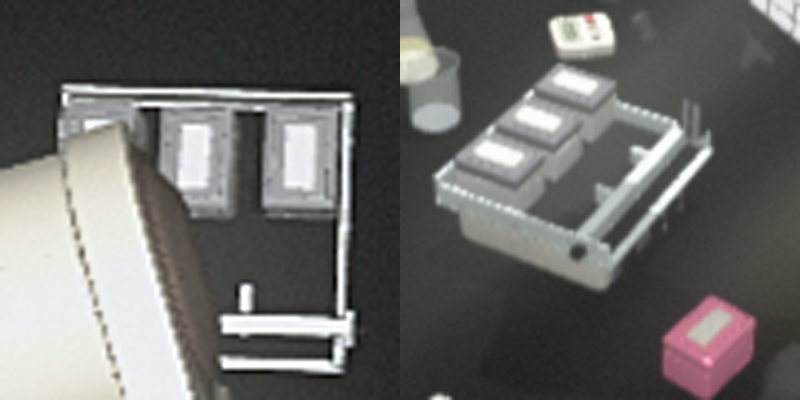

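Run:
```python
from h import *
k=120/400;sx=lambda u,v:(210+(u-400+.5)*k-.5,190+(v+.5)*k-.5)
for z in(.055,.060,.066,.072,.078,.084):
    r=(z,)
    r+=tuple(w('top',205+342*.225,162+v*.225,z).tolist() for v in(363,))
    r+=tuple(w('scene',*sx(*p),z).tolist() for p in[(705,153),(620,252)])
    r+=(w('top',205+52*.225,172+314*.225,z).tolist(),)
    print(*r)
inv=lambda p:((px('scene',p)-[210,190])/k+[400,0]).round()
for z in(.06,.068,.076): print(z,inv((.469,.225,z)),inv((.465,.047,z)))
```

```text
0.055 [0.4708, 0.046] [0.4713, 0.0507] [0.4754, 0.2069] [0.4727, 0.2294]
0.06 [0.4704, 0.0459] [0.4686, 0.0568] [0.4728, 0.212] [0.4723, 0.2284]
0.066 [0.47, 0.0458] [0.4655, 0.0643] [0.4696, 0.2181] [0.4718, 0.2273]
0.072 [0.4695, 0.0456] [0.4623, 0.0717] [0.4664, 0.2242] [0.4714, 0.2261]
0.078 [0.4691, 0.0455] [0.4591, 0.0791] [0.4632, 0.2303] [0.4709, 0.2249]
0.084 [0.4686, 0.0454] [0.456, 0.0865] [0.46, 0.2364] [0.4704, 0.2238]
0.06 [615. 262.] [712. 147.]
0.068 [615. 254.] [712. 140.]
0.076 [615. 247.] [713. 133.]
```

The row looks good: top-view lids at about (197,155) and (300,155), and the scene view shows three boxes in line. The front rail triangulates to mat level (about z=0.06), so tips at z≈0.07 clear it. I'll descend and push the bar.

Request:
carry_out:
  targets: "0 0 0.44 0 0 0 -1;0 0 0.44 0 0 0 -1;0 0 0.44 0 0 0 -1;0 0 0.34 0 0 0 -1;0 0 0.08 0 0 0 -1;0 0 0 0 0 0 -1;0 0.1 0 0 0 0 -1;0 0.1 0 0 0 0 -1"

```text
time: 21.12
ee_pos: [0.4569, 0.1382, 0.244]
tcp_rot: [179.9, -0.0, 88.7]
wrist_force: [-0.2, -0.1, 0.3]
opening: 0.0
grasp_force: 0.0
```

Request:
carry_out:
  targets: "0 0.1 0 0 0 0 -1;0 0.1 0 0 0 0 -1;0 0.1 0 0 0 0 -1;0 0.1 0 0 0 0 -1;0 0.1 0 0 0 0 -1;0 0.1 0 0 0 0 -1;0 0.1 0 0 0 0 -1;0 0.1 0 0 0 0 -1"

```text
time: 21.78
ee_pos: [0.4883, 0.1373, 0.2427]
tcp_rot: [-180.0, 0.0, 88.7]
wrist_force: [-2.6, -0.1, 2.3]
opening: -0.0002
grasp_force: 1.7
```

Request:
carry_out:
  targets: "0 0.1 0 0 0 0 -1;0 0.1 0 0 0 0 -1;0 0.1 0 0 0 0 -1;0 0.1 0 0 0 0 -1;0 0.1 0 0 0 0 -1;0 0.08 0 0 0 0 -1;0 0.08 0 0 0 0 -1;0 0.06 0 0 0 0 -1"

```text
time: 22.45
ee_pos: [0.5172, 0.1367, 0.2426]
tcp_rot: [-180.0, 0.0, 88.7]
wrist_force: [-4.0, -1.9, 1.6]
opening: -0.0003
grasp_force: 1.6
```

Request:
carry_out:
  targets: "0 0.06 0 0 0 0 -1;0 0.06 0 0 0 0 -1;0 0.06 0 0 0 0 -1;0 0.06 0 0 0 0 -1;0 0.06 0 0 0 0 -1;0 0.05 0 0 0 0 -1;0 0.05 0 0 0 0 -1;0 0 0 0 0 0 -1"

```text
time: 23.12
ee_pos: [0.5333, 0.1364, 0.2426]
tcp_rot: [180.0, -0.0, 88.7]
wrist_force: [-0.8, -0.2, 0.3]
opening: -0.0001
grasp_force: 0.4
```

Request:
carry_out:
  targets: "0 0.05 0 0 0 0 -1;0 0.05 0 0 0 0 -1;0 0.05 0 0 0 0 -1;0 0.05 0 0 0 0 -1;0 0.03 0 0 0 0 -1;0 0.03 0 0 0 0 -1;0 0.02 0 0 0 0 -1;0 0.02 0 0 0 0 -1"

```text
time: 23.78
ee_pos: [0.5446, 0.1362, 0.2426]
tcp_rot: [-179.9, 0.0, 88.8]
wrist_force: [-7.8, -1.8, 1.8]
opening: 0.0001
grasp_force: 3.3
```

Run:
```python
from h import *
o=monitor.get_obs();print(o['ee_pos'],o['wrist_force'])
a=camera('top')[:,:,::-1];b=camera('scene')[:,:,::-1]
f=lambda im,x,y,n:cv2.resize(im[y:y+n,x:x+n],(400,400),interpolation=cv2.INTER_CUBIC)
cv2.imwrite('pics/i.png',np.hstack([f(a,205,162,90),f(b,210,190,100)]))
```

```text
[0.54463227 0.13617064 0.2425796 ] [-7.83285513 -1.83054466  1.78997478]
```

View pics/i.png

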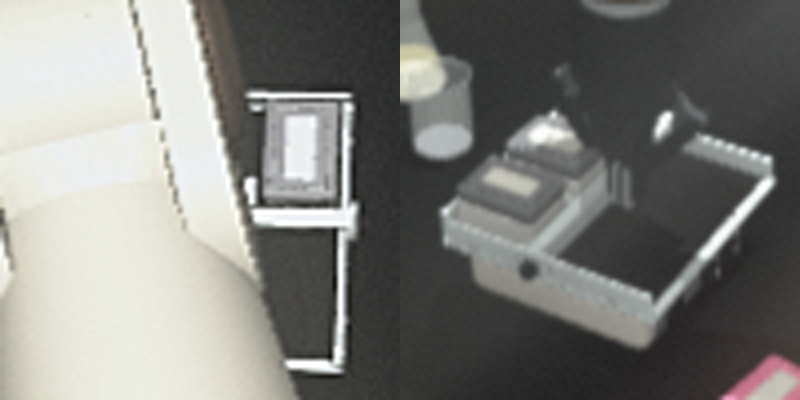

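The bar bears on box b at about (300,215) in the top crop, and its fin is in the gap at (250,185). The force is rising, so I'll push a little further until it stops firmly.

Request:
carry_out:
  targets: "0 0.02 0 0 0 0 -1;0 0.02 0 0 0 0 -1;0 0.02 0 0 0 0 -1;0 0.02 0 0 0 0 -1;0 0 0 0 0 0 -1;0 0 0 0 0 0 -1;0 0 0 0 0 0 -1;0 0 0 0 0 0 -1"

```text
time: 24.55
ee_pos: [0.5479, 0.1361, 0.2426]
tcp_rot: [-179.9, -0.0, 88.7]
wrist_force: [-5.5, -1.4, 1.7]
opening: -0.0001
grasp_force: 2.9
```

Request:
carry_out:
  targets: "0 0.02 0 0 0 0 -1;0 0.02 0 0 0 0 -1;0 0.02 0 0 0 0 -1;0 0.02 0 0 0 0 -1;0 0 0 0 0 0 -1;0 0 0 0 0 0 -1;0 0 0 0 0 0 -1;0 0 0 0 0 0 -1"

```text
time: 25.22
ee_pos: [0.5502, 0.136, 0.2425]
tcp_rot: [-179.8, 0.0, 88.8]
wrist_force: [-12.9, -2.4, 4.7]
opening: -0.0004
grasp_force: 6.5
```

Request:
carry_out:
  targets: "0 0.02 0 0 0 0 -1;0 0.02 0 0 0 0 -1;0 0.01 0 0 0 0 -1;0 0 0 0 0 0 -1;0 0 0 0 0 0 -1;0 0 0 0 0 0 -1;0 0 0 0 0 0 -1;0 0 0 0 0 0 -1"

```text
time: 25.88
ee_pos: [0.5511, 0.136, 0.2425]
tcp_rot: [-179.6, 0.0, 88.8]
wrist_force: [-22.7, -1.6, 10.4]
opening: -0.0
grasp_force: 11.5
```

Request:
carry_out:
  targets: "0 -0.1 0 0 0 0 -1;0 -0.2 0 0 0 0 -1;0 -0.3 0 0 0 0 -1;0 -0.3 -0.3 0 0 0 -1;0 0 -0.8 0 0 0 -1;0 0 -0.8 0 0 0 -1;-0.8 0 -0.4 0 0 0 -1;-0.9 0 0 0 0 0 -1"

```text
time: 26.55
ee_pos: [0.5163, 0.0695, 0.3393]
tcp_rot: [179.6, -0.1, 88.9]
wrist_force: [1.3, 0.1, 0.9]
opening: -0.0002
grasp_force: 0.0
```

Request:
carry_out:
  targets: "-0.9 0 0 0 0 0 -1;-0.9 0 0 0 0 0 -1;-0.9 0 0 0 0 0 -1;-0.9 0 0 0 0 0 -1;-0.9 0 0 0 0 0 -1;-0.5 0 0 0 0 0 -1;0 0 0 0 0 0 -1;0 0 0 0 0 0 -1"

```text
time: 27.22
ee_pos: [0.5114, -0.1322, 0.3348]
tcp_rot: [179.9, 0.0, 88.6]
wrist_force: [0.1, 0.7, 0.4]
opening: 0.0002
grasp_force: 0.0
```

Run:
```python
from h import *
o=monitor.get_obs();print(o['ee_pos'],o['wrist_force'])
a=camera('top')[:,:,::-1];b=camera('scene')[:,:,::-1]
f=lambda im,x,y,n:cv2.resize(im[y:y+n,x:x+n],(400,400),interpolation=cv2.INTER_CUBIC)
cv2.imwrite('pics/j.png',np.hstack([f(a,205,162,90),f(b,210,190,100)]))
```

```text
[ 0.51140124 -0.13217466  0.33479365] [0.07818963 0.73986998 0.42313674]
```

View pics/j.png

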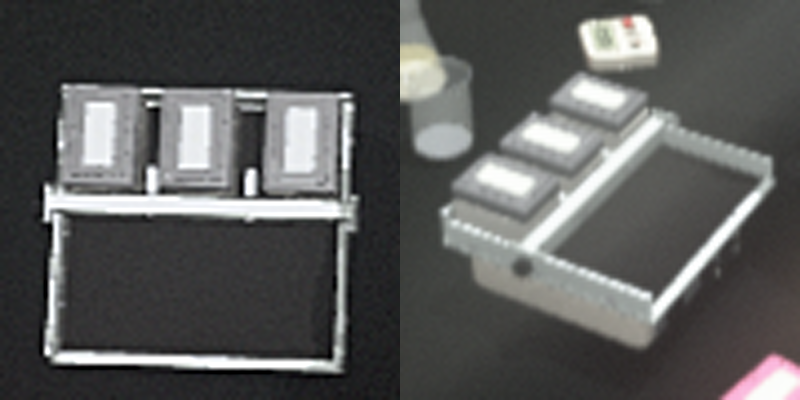

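The top crop shows three lids at about (100,137), (198,140) and (300,142), with the bar against them and fins in both gaps at (152,180) and (250,182). I'll check the numbers.

Run:
```python
from h import *
t=lambda u,v,z:w('top',205+(u+.5)*.225-.5,162+(v+.5)*.225-.5,z)
for n,q in dict(a=[(64,88),(135,88),(135,190),(60,187)],c=[(164,92),(235,92),(235,192),(160,190)],b=[(268,97),(338,97),(335,194),(262,192)]).items():
    print(n,np.mean([t(*p,.104) for p in q],0).round(4))
print('bar front',t(60,213,.083),t(345,218,.083),'rear',t(60,195,.083),t(345,203,.083))
print('stop outer top',t(62,87,.082),t(352,97,.082),'rail',t(50,362,.06),t(342,370,.06))
```

```text
a [0.6058 0.1971]
c [0.604  0.1354]
b [0.6019 0.0723]
bar front [0.5624 0.2233] [0.5599 0.0453] rear [0.5738 0.2237] [0.5694 0.0454]
stop outer top [0.6434 0.2251] [0.6374 0.0415] rail [0.4711 0.2307] [0.4671 0.047 ]
```

```bash
python3 -c "
from workcell import bot
print(bot.job_done())"
```

```text
the job is handed in; nothing more can be done
None
```

The three boxes are on the rocker mat in one evenly spaced row against the back stop, with the bar pushed home on them and its fins in both gaps. The job is handed in, but the hand-in returned no verdict. I judged the fit from the final camera check (about 2 mm) and the bar stopping firmly at about 23 N.

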